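# Press-to-mix: hold a round flask down in the vortex mixer's sprung cradle

## Task

Mix the round flask on the vortex mixer in press-to-run mode. First throw the mixer's mode lever over into the press notch (the left-hand one seen from the mixer's front, marked with an arrow pressing on a line) and let go of it; then lift the round flask off its cork ring, set it upright in the sprung ring cradle on top of the mixer, press it gently straight down about a centimetre against the springs, and finish while still holding it down like that, the gripper clear of the mixer itself. Keep the flask roughly upright all the way and leave the other things on the bench where they are.

Things in the scene. Friction and masses are not known exactly. Their poses are not given: they have to be found in the camera images.
- mixer: Vortex mixer, fixed, white case 150 wide (y) x 205 deep (x) x 105 mm high. Origin: centre of its underside; front faces its -x. The front 88 mm of its top is a panel sloping down to the front by 0.278 rad, with the mode lever in the middle and a low speed knob (26 across, 12 high, fixed) 54 mm to +y. At the rear, at x +46 mm, a drive disc (94 across, top at 121 mm) carries the ring cradle.
- mode_lever (a joint): Lever arm 46 mm long on the panel, pointing to the mixer's front, with an upright round grip (14 across, 34 tall) at its end. Rad, growing to the mixer's +y, stops at -0.56 and 0.56. Sprung notches between ridges: -0.5 two bars (runs on), 0 ring (off), +0.5 arrow on a line (press to run). Starts at -0.5 or 0, seldom between. Crossing a ridge takes 3 N at the grip; then it snaps in and stays.
- lever_grip (a point): On the axis of the lever's upright grip, about half way up, 15 mm under its top and 19 mm above the top of the arm; the arm is 12 mm wide and 6 mm thick. Moves with the lever.
- lever_pivot (a point): Fixed point on the lever's swing axis, in the plane in which lever_grip moves, 46 mm from lever_grip. The axis leans 0.278 rad from vertical towards the mixer's front.
- press_notch (a point): Fixed point: where lever_grip stands when the lever sits in the press notch (joint value 0.5).
- cradle (a joint): Sprung ring cradle: black rubber-covered ring (60 mm outside, 44 inside, bar 8 thick) on three coil springs above the drive disc. In m: 0 up, growing as it is pressed straight down, stop at 0.014. Starts to sink at 4 N, then 0.6 N per mm (8 N at 7 mm, 10 N at 10 mm); the flask's weight alone does not move it. The mixer runs while it is more than 0.007 down.
- cradle_seat (a point): Point on the cradle's axis where the flask's origin (its lowest point) lies when the flask is seated in the ring; 140 mm above the bench while the cradle is up. Moves down with the cradle. The ring's top edge is 11 mm above it.
- flask: The round flask: amber glass ball 64 mm across, straight neck 24 to 26 mm across, lip 28 mm across at 100 to 105 mm, small white stopper up to 114 mm above its lowest point. Grip the neck between 66 and 100 mm. Origin: lowest point of the ball; z runs up the neck. Mass 0.11 to 0.23 kg. It stands upright in the cork ring.
- cork_ring: Fixed cork ring on the bench that carries the round flask at the start: 96 mm across, 28 mm high. Origin: centre of its underside. The flask's lowest point sits 12 mm above the bench in it.
- conical_flask: Bystander: conical amber flask with white stopper, base 64 mm across, 108 mm high, loose on the bench. Origin: centre of its base.
- reagent_bottle: Bystander: amber bottle with paper label and white cap, 60 mm across, 112 mm high, loose. Origin: centre of its base.
- tube_rack: Bystander: white rack of capped sample tubes, 70 x 150 mm, 93 mm high, loose. Origin: centre of its base.
- tip_box: Bystander: grey pipette-tip box with clear lid, 86 x 122 mm, 63 mm high, loose. Origin: centre of its base.
- specimen_pot: Bystander: small white screw-top pot, 47 mm across, 60 mm high, loose. Origin: centre of its base.
- bench_timer: Bystander: flat white timer, 60 x 68 mm, 18 mm high, loose. Origin: centre of its base.
Not all that is in view belongs to the job. What is shaped like the flask but blue or purple is not meant.

How it is judged:
On the way, in this order (a step that is already met when the one before it is completed fails the run):
1. the mode lever is in the press notch and let go of, while the flask is still off the mixer (value of joint mode_lever above 0.4 rad and contact force between each of the fingers, flask and mixer below 0.3 N), for 0.2 s.
2. the flask sits upright in the cradle and is pressed down against the springs by the gripper (value of joint mode_lever above 0.4 rad and value of joint cradle above 0.007 m and distance between flask and cradle_seat below 0.006 m and angle between flask's own z axis and vertical below 0.14 rad and contact force between flask and mixer above 5 N and contact force between the fingers and flask above 3 N), for 0.3 s.
At the end, for the whole second after the job is handed in: Lever in the press notch (over 0.40 rad); flask upright (8 degrees), seated (lowest point within 6 mm of cradle_seat), at rest, pressed on the cradle with over 5 N by the gripper (over 3 N on it), cradle over 7 mm down; gripper off the mixer; other loose things within 30 mm of their starts (all of step 2 and contact force between the fingers and mixer below 0.5 N and linear speed of flask below 0.02 m/s and distance of each of conical_flask, reagent_bottle, tube_rack, tip_box, specimen_pot, bench_timer from where it was at the start of the episode below 0.03 m); the arm keeps its last pose, push and grip.
It fails at once if the flask is rammed into the mixer (more than 40 N) (contact force between flask and mixer above 40 N).
It fails at once if the flask is tipped more than 35 degrees (angle between flask's own z axis and vertical above 0.61 rad).
It fails at once if another loose thing is shifted more than 30 mm (distance of any of conical_flask, reagent_bottle, tube_rack, tip_box, specimen_pot, bench_timer from where it was at the start of the episode above 0.03 m).
It fails at once if the conical flask, the bottle or the pot is knocked over (angle between any of conical_flask, reagent_bottle, specimen_pot's own z axis and vertical above 0.5 rad).
It also fails if it takes over 51 s, if anything falls off the work surface, if the arm or the gripper's body presses on something with over 40 N, if the wrist force passes 120 N, or if a joint passes its speed limit or range.

## Robot

A 6-joint arm with a two-finger parallel gripper is mounted at the origin on the work surface. World frame = base frame: x ahead of the robot, y to its left, z up, the work surface at z = 0. Lengths are in m, angles in rad, forces in N, time in s.
With the tool pointing down it reaches from about 0.275 to 0.85 m from the base axis. Payload 5.2 kg.
Tool frame: the origin (TCP) lies at the very end of the fingers, on their centre line; the grasp point (between the pads) lies 19 mm behind it; z points along the fingers, y is the line along which they close (so a half turn about z gives the same grasp; the last joint's range is limited). The gripper opens to 85 mm and grips with 20 to 120 N. Pads are 22 mm wide; open, the fingers measure 114 mm over their backs; the gripper's body (76 mm by 85 mm) begins 54 mm behind the grasp point. The pads swing forward as they close: fully open they stand 13 mm farther back than shut.
Start: joints at [-1.449, 0.259, 1.535, -0, 1.348, -0.203], TCP at [0.176, -0.521, 0.231] pointing down, gripper open.
Joint ranges: [-3.14, 3.14], [-0.91, 2.08], [0.19, 2.58], [-1.22, 4.36], [0.22, 2.71], [-3.12, 3.12]. Speed limits (rad/s): [2.57, 2.57, 3.14, 3.14, 3.14, 3.14].

## Interface

Orientations are given as [roll, pitch, yaw] about the fixed x, y, z axes, in that order (R = Rz(yaw) Ry(pitch) Rx(roll)).
In Python, from station import sensors, optics, job gives the robot as it stands.
- The arm moves only by the shell command python3 -m crank 'ROWS'. ROWS is text: rows parted by semicolons, each of 7 numbers parted by spaces: the opening, from 0 (shut) to 1 (fully open), then the shift along the tool's x, y, z each as a share of 0.4 m, from -1 to 1, then the turn, a rotation vector about the tool's x, y, z each as a share of 0.5 rad, from -1 to 1. In form: jaw tx ty tz ax ay az; .... A call has 1 to 8 rows; each row is the pose to reach, as a shift and turn from the pose commanded when the call began, along the tool's axes at that moment; what a row does not reach only later rows make up. A row lasts 1/12 s, in which the tool goes at most 41.7 mm and 7.16 degrees, less where a joint would pass 70% of its speed; a pose out of reach is approached as far as the arm can. A call with a number of a shift or a turn outside -1 to 1 is refused whole. A call with a gripper value outside its range is refused whole. The fingers move at their own pace and stop on an object; the grip force is fixed at half the most. Time passes only in rows, so rows that repeat a pose let the fingers close. It gives the time, the measured TCP pose, the force, the opening and the grip force at its end, in the units of the state.
- sensors.read_state(): the state, without advancing time (a new reading comes with each control period).
- optics.camera(name): name is "scene" or "top" or "wrist"; returns the picture (400x640x3 uint8, red, green, blue); there is no depth.
- optics.camera_model(name): a dict with "mtx" (3x3 intrinsics, pixels), "camera_from_world" (4x4, takes a point from world to camera coordinates); the wrist camera has in their place "T_tool_cam" (4x4, takes a point from camera to tool coordinates, whose origin is the TCP and whose axes are the flange's). Camera axes: x right, y down, z forward; pixel columns grow to the right and rows downward; lengths in m; the calibration is good to about 2 mm. A picture is of the moment at which its call begins: read the wrist's pose just before it. camera_model takes no time and is no camera call.
- job.close_job(): hands the job in; it is judged then, once.
The state is a dict: "clock": time; "joint_pos": joint angles; "qvel": joint speeds; "tau": joint torques, N m; "eef_pos": TCP position; "eef_rot": TCP orientation; "ft_force": force on the tool from outside, world axes, zero at the start; "wrist_torque": the same for the moment, N m; "gripper_width": finger opening in m; "grip_force": force on a finger pad.
Only numpy, scipy, OpenCV 4.12 (cv2) and the standard library are available. Lean on these libraries where they do the work, as an engineer would, in place of code of your own. Each camera call takes 0.05 s, during which the arm holds its last target. There are 200 camera calls.

## Working session

There is one attempt and no reset: what is moved stays moved. The work goes in short steps, Python scripts to look and compute and a shell command to move; the robot and the scene stay as the last step left them, time stands still between calls to the robot, and variables do not carry over. Pictures are saved under pics/ and viewed, at most 10 in all, crops included, and the job is handed in when it is done.

```bash
mkdir -p pics; ls
python3 - <<'E'
from station import sensors, optics
import cv2, numpy as np
print(sensors.read_state())
for n in ("scene","top"):
    im=optics.camera(n); cv2.imwrite(f"pics/{n}0.png",im[:,:,::-1]); m=optics.camera_model(n); print(n,np.round(m["mtx"],2).tolist(),np.round(m["camera_from_world"],4).tolist())
print(optics.camera_model("wrist"))
E
```

```text
pics
{'clock': 0.0, 'joint_pos': array([-1.44881829e+00,  2.59339396e-01,  1.53608348e+00, -1.41396473e-05,
        1.34798632e+00, -2.02769473e-01]), 'qvel': array([-0.00130542,  0.00112438, -0.00242182,  0.00035863,  0.00040734,
       -0.000969  ]), 'tau': array([ 1.91884945e-03, -4.46027148e+01, -2.90572411e+01, -1.07128724e-04,
        1.16037339e-02, -1.56687020e-05]), 'eef_pos': array([ 0.17545664, -0.52071053,  0.23047647]), 'eef_rot': array([-3.13981055e+00, -3.52318272e-04,  3.24750329e-01]), 'ft_force': array([-0.11438107, -1.13902109, -1.10494723]), 'wrist_torque': array([-0.07705614,  0.01955   , -0.00398094]), 'grip_force': 0.0, 'gripper_width': 0.08555880775529587}
scene [[471.47, 0.0, 320.52], [0.0, 471.47, 191.88], [0.0, 0.0, 1.0]] [[0.0212, 0.9998, -0.007, -0.0565], [0.8563, -0.0217, -0.5161, -0.4533], [-0.5161, 0.0049, -0.8565, 1.5206], [0.0, 0.0, 0.0, 1.0]]
top [[490.38, 0.0, 318.0], [0.0, 490.38, 204.49], [0.0, 0.0, 1.0]] [[-0.0143, -0.9999, 0.0007, 0.0662], [-0.983, 0.0139, -0.183, 0.5812], [0.183, -0.0034, -0.9831, 1.339], [0.0, 0.0, 0.0, 1.0]]
{'mtx': array([[319.43419533,   0.        , 313.07841262],
       [  0.        , 319.43419533, 202.40135792],
       [  0.        ,   0.        ,   1.        ]]), 'T_tool_cam': array([[ 1.47612055e-03, -9.54399608e-01, -2.98528405e-01,
         7.70306153e-02],
       [ 9.99997924e-01,  9.89460556e-04,  1.78132704e-03,
        -2.07835194e-04],
       [-1.40471574e-03, -2.98530414e-01,  9.54399088e-01,
        -1.42376014e-01],
       [ 0.00000000e+00,  0.00000000e+00,  0.00000000e+00,
         1.00000000e+00]])}
```

View pics/top0.png

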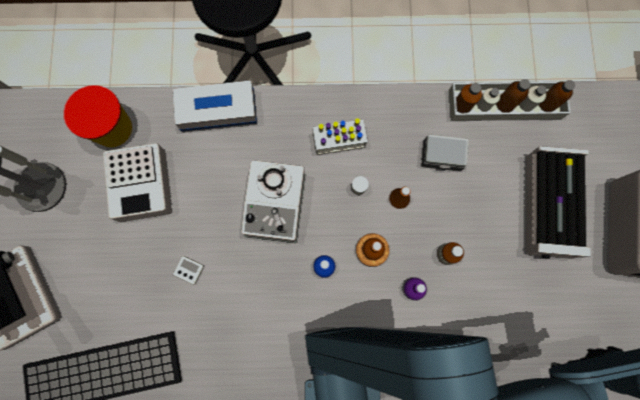

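View pics/scene0.png

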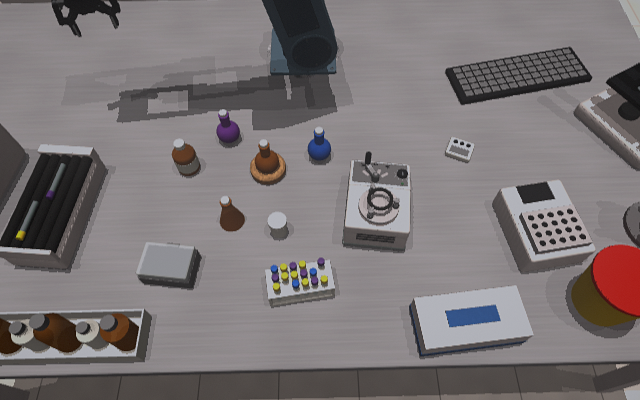

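Top view: the mixer is at about (273,200), with its front towards the robot. Flask candidates in the top view are blue (324,265), purple (415,288), amber round in the cork ring (373,248), amber conical (400,197) and the amber bottle (452,252). Only the one at (373,248), scene (266,158), is an amber ball with a neck standing in a cork ring. I'll confirm it in an enlarged crop.

Run:
```python
import cv2
s=cv2.imread("pics/scene0.png")[130:250,230:420]; t=cv2.imread("pics/top0.png")[155:275,235:425]
cv2.imwrite("pics/s1.png",cv2.resize(s,None,fx=4,fy=4,interpolation=cv2.INTER_CUBIC))
cv2.imwrite("pics/t1.png",cv2.resize(t,None,fx=4,fy=4,interpolation=cv2.INTER_CUBIC))
```

```text
(no output)
```

View pics/s1.png

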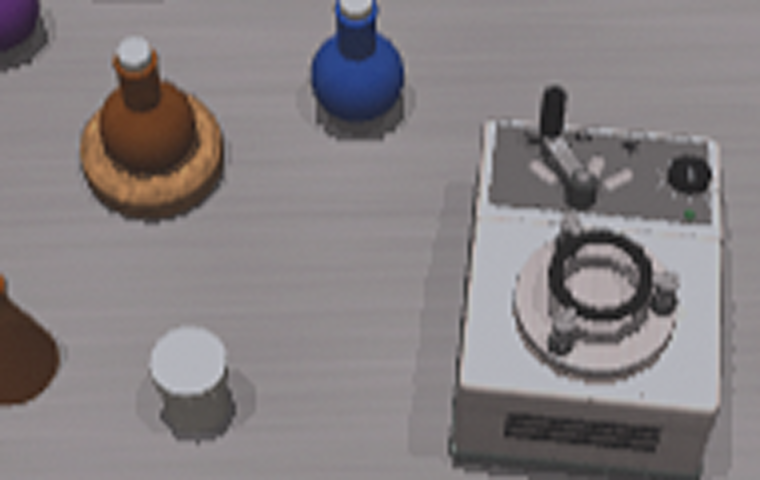

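View pics/t1.png

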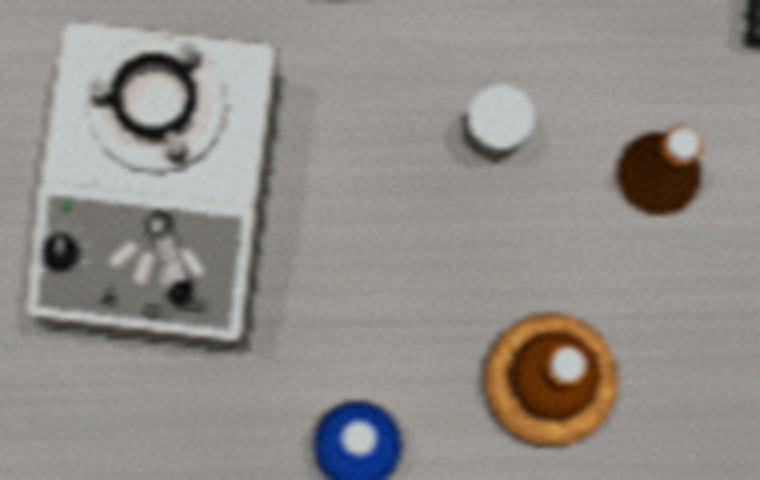

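The crops confirm the target: the amber ball flask in the cork ring, stopper at scene crop (134,50) and top crop (568,364). The ring cradle is at scene (600,275), top (153,96). The lever grip leans to the -y side (two-bars notch, -0.5), at scene (554,95), top (181,293).

```bash
cat > h.py <<'E'
import numpy as np, cv2
from station import optics, sensors
from scipy.spatial.transform import Rotation as R
M={n:optics.camera_model(n) for n in("scene","top")}
P={n:M[n]["mtx"]@M[n]["camera_from_world"][:3] for n in M}
def tri(ps,pt,PS=None,PT=None):
    X=cv2.triangulatePoints(P["scene"] if PS is None else PS,P["top"] if PT is None else PT,np.float64(ps).reshape(2,1),np.float64(pt).reshape(2,1))[:,0]; return X[:3]/X[3]
def proj(p,X): x=p@np.append(X,1); return x[:2]/x[2]
def ray(p,px,z):
    A=np.linalg.inv(np.c_[p[:,:2],p[:,2]*z+p[:,3]])@[px[0],px[1],1]; return np.r_[A[:2]/A[2],z]
def wristP(s):
    T=np.eye(4);T[:3,:3]=R.from_euler('xyz',s['eef_rot']).as_matrix();T[:3,3]=s['eef_pos']
    m=optics.camera_model("wrist"); return m["mtx"]@np.linalg.inv(T@m["T_tool_cam"])[:3]
E
python3 - <<'E'
from h import *
S=lambda u,v:(230+(u-1.5)/4,130+(v-1.5)/4); T=lambda u,v:(235+(u-1.5)/4,155+(v-1.5)/4)
pts=dict(stopper=((134,50),(568,364)),ball=((150,125),(553,376)),ring=((600,276),(153,96)),griptop=((554,95),(181,293)),knob=((690,172),(60,250)),pivot=((581,184),(159,224)),rearL=((716,408),(68,25)),rearR=((463,388),(272,45)))
for k,(a,b) in pts.items():
    X=tri(S(*a),T(*b)); print(k,X.round(4),(proj(P["scene"],X)-S(*a)).round(1),(proj(P["top"],X)-T(*b)).round(1))
for k,z,b in (("rL",.105,(68,25)),("rR",.105,(272,45)),("fL",.08,(30,315)),("fR",.08,(240,338)),("cork",.028,(551,379)),("ring",.151,(153,96)),("stop",.126,(568,364)),("blue",.1,(358,438)),("pot",.06,(502,117)),("con",.108,(683,144))): print(k,ray(P["top"],T(*b),z).round(4))
for k,z,b in (("ring",.151,(600,276)),("stop",.126,(134,50)),("rL",.105,(716,408)),("rR",.105,(463,388)),("blue",.12,(357,8))): print("S",k,ray(P["scene"],S(*b),z).round(4))
E
```

```text
stopper [ 0.4559 -0.0958  0.1232] [-0. -0.] [-0.  0.]
ball [ 0.4557 -0.0947  0.0409] [-0.1 -0. ] [-0.1  0. ]
ring [0.6377 0.1782 0.1426] [-0.  0.] [-0. -0.]
griptop [0.5055 0.1612 0.1347] [-0.5  0. ] [-0.4 -0. ]
knob [0.541  0.2456 0.1004] [-0.2  0. ] [-0.2 -0. ]
pivot [0.5559 0.1767 0.1125] [-0.  0.] [-0. -0.]
rearL [0.7005 0.2427 0.0978] [-0.4  0. ] [-0.3 -0. ]
rearR [0.6841 0.0997 0.0975] [-0.1  0. ] [-0.1 -0. ]
rL [0.6984 0.2408 0.105 ]
rR [0.682  0.0992 0.105 ]
fL [0.4992 0.2682 0.08  ]
fR [0.4812 0.1237 0.08  ]
cork [ 0.4548 -0.095   0.028 ]
ring [0.6357 0.1775 0.151 ]
stop [ 0.4556 -0.0955  0.126 ]
blue [0.4105 0.044  0.1   ]
pot [ 0.6389 -0.0629  0.06  ]
con [ 0.6072 -0.182   0.108 ]
S ring [0.6426 0.177  0.151 ]
S stop [ 0.458  -0.0954  0.126 ]
S rL [0.704  0.2421 0.105 ]
S rR [0.6878 0.0995 0.105 ]
S blue [0.4238 0.0443 0.12  ]
```

```bash
cat >> h.py <<'E'
def need(t,yaw):
    "shares of shift (0.4 m) and turn (0.5 rad) to reach TCP t, pointing down, at yaw"
    s=sensors.read_state(); r=R.from_euler('xyz',s['eef_rot'])
    d=r.inv().apply(np.array(t)-s['eef_pos']); w=(r.inv()*R.from_euler('xyz',[np.pi,0,yaw])).as_rotvec()
    print("shift",(d/.4).round(4),"turn",(w/.5).round(4),"rows>=",np.ceil(max(np.linalg.norm(d)/.0417,np.linalg.norm(w)/.125)))
E
python3 -c "
from h import *
need([.33,-.20,.24],.0)
need([.485,.12,.235],-.12)"
```

```text
shift [ 0.622  -0.6367 -0.0224] turn [-3.300e-03 -1.000e-04  6.496e-01] rows>= 9.0
shift [ 1.2446 -1.2712 -0.0087] turn [-3.300e-03  1.000e-04  8.896e-01] rows>= 18.0
```

```bash
python3 -m crank '0 0.6 -0.6 -0.02 0 0 0.89;0 0.6 -0.6 -0.02 0 0 0.89;0 0.6 -0.6 -0.02 0 0 0.89;0 0.6 -0.6 -0.02 0 0 0.89;0 0.6 -0.6 -0.02 0 0 0.89;0 0.6 -0.6 -0.02 0 0 0.89;0 0.6 -0.6 -0.02 0 0 0.89;0 0.6 -0.6 -0.02 0 0 0.89'; python3 -c "
from h import *
need([.485,.12,.235],-.12)"
```

```text
clock: 0.77
eef_pos: [0.3238, -0.2207, 0.239]
eef_rot: [-3.141, 0.0, -0.121]
ft_force: [0.7, -0.1, -0.2]
gripper_width: 0.0002
grip_force: 0.0
shift [ 0.2972 -0.8941  0.0103] turn [-0.0005  0.     -0.002 ] rows>= 10.0
```

```bash
python3 -m crank '0 0.29 -0.88 0.01 0 0 0;0 0.29 -0.88 0.01 0 0 0;0 0.29 -0.88 0.01 0 0 0;0 0.29 -0.88 0.01 0 0 0;0 0.29 -0.88 0.01 0 0 0;0 0.29 -0.88 0.01 0 0 0;0 0.29 -0.88 0.01 0 0 0;0 0.29 -0.88 0.01 0 0 0' && python3 -m crank '0 0.03 -0.11 0 0 0 0;0 0.03 -0.11 0 0 0 0;0 0.03 -0.11 0 0 0 0;0 0.03 -0.11 0 0 0 0;0 0.03 -0.11 0 0 0 0'
python3 - <<'E'
from h import *
s=sensors.read_state(); im=optics.camera("wrist"); cv2.imwrite("pics/w1.png",im[:,:,::-1]); np.save("w1.npy",wristP(s)); print(s['eef_pos'],s['eef_rot'])
for X in ([.5055,.1612,.1347],[.638,.178,.151],[.5559,.1767,.1125]): print(proj(wristP(s),X))
E
```

```text
clock: 1.43
eef_pos: [0.4653, 0.0814, 0.2354]
eef_rot: [3.141, 0.0, -0.12]
ft_force: [1.1, 0.1, 0.8]
gripper_width: -0.0001
grip_force: 0.0
clock: 1.85
eef_pos: [0.4818, 0.1202, 0.2353]
eef_rot: [3.141, 0.001, -0.121]
ft_force: [-0.3, -0.4, -0.5]
gripper_width: -0.0002
grip_force: 0.0
[0.48177793 0.12015621 0.23529035] [ 3.14087722e+00  9.31202245e-04 -1.21138055e-01]
[257.22196856 180.76228155]
[188.41498532 -19.95986396]
[231.91681178 115.66077868]
```

View pics/w1.png

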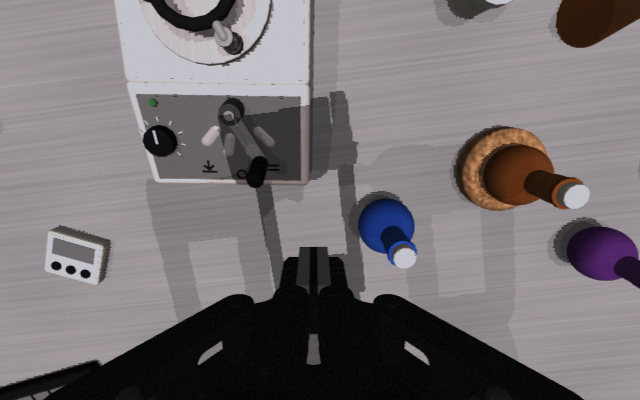

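The near view agrees with the triangulation: grip top at (257,178), pivot cap (231,113), stopper (575,196). Next I push the grip to +y with shut fingers, starting from its -y side.

```bash
python3 -c "
from h import *
need([.506,.129,.16],-.12);need([.506,.129,.118],-.12);need([.511,.172,.118],-.12);need([.5124,.1827,.118],-.12)"
```

```text
shift [ 0.0572 -0.03    0.1886] turn [ 0.0011  0.0012 -0.0039] rows>= 2.0
shift [ 0.0572 -0.0301  0.2936] turn [ 0.0011  0.0012 -0.0039] rows>= 3.0
shift [ 0.0566 -0.1383  0.2935] turn [ 0.0011  0.0012 -0.0039] rows>= 4.0
shift [ 0.0568 -0.1653  0.2935] turn [ 0.0011  0.0012 -0.0039] rows>= 4.0
```

```bash
python3 -m crank '0 0.057 -0.03 0.1 0 0 0;0 0.057 -0.03 0.19 0 0 0;0 0.057 -0.03 0.25 0 0 0;0 0.057 -0.03 0.29 0 0 0;0 0.057 -0.03 0.29 0 0 0;0 0.057 -0.03 0.29 0 0 0' && python3 -m crank '0 0 -0.02 0 0 0 0;0 0 -0.04 0 0 0 0;0 0 -0.06 0 0 0 0;0 0 -0.08 0 0 0 0;0 0 -0.1 0 0 0 0;0 0 -0.1 0 0 0 0'  && python3 -m crank '0 0 -0.012 0 0 0 0;0 0 -0.024 0 0 0 0;0 0 -0.035 0 0 0 0;0 0 -0.035 0 0 0 0;0 0 -0.035 0 0 0 0'
```

```text
clock: 2.4
eef_pos: [0.5059, 0.1291, 0.1194]
eef_rot: [3.141, 0.002, -0.122]
ft_force: [0.4, -0.1, 0.4]
gripper_width: -0.0
grip_force: 0.0
clock: 2.9
eef_pos: [0.5121, 0.1718, 0.1208]
eef_rot: [-3.14, -0.003, -0.119]
ft_force: [0.0, -0.2, 0.5]
gripper_width: 0.0002
grip_force: 0.0
clock: 3.32
eef_pos: [0.513, 0.1845, 0.1197]
eef_rot: [-3.141, -0.0, -0.12]
ft_force: [-0.5, 0.2, 0.7]
gripper_width: -0.0001
grip_force: 0.0
```

```bash
python3 -m crank '0 0 0.03 0 0 0 0;0 0 0.03 0 0 0 0;0 0 0.03 -0.1 0 0 0;0 0 0.03 -0.2 0 0 0;0 -0.05 0.1 -0.3 0 0 0;0 -0.05 0.15 -0.3 0 0 0;0 -0.05 0.15 -0.3 0 0 0'
python3 - <<'E'
from h import *
s=sensors.read_state(); im=optics.camera("wrist"); t=optics.camera("top"); w=wristP(s)
for X in ([.51,.204,.135],[.5055,.1612,.1347],[.551,.178,.115]): print(proj(w,X))
a=cv2.resize(im[0:220,80:360],None,fx=2,fy=2);b=cv2.resize(t[150:260,235:315],None,fx=4,fy=4,interpolation=cv2.INTER_CUBIC)
o=np.zeros((440,890,3),np.uint8);o[:,:560]=a;o[:,570:]=b
cv2.imwrite("pics/w2.png",o[:,:,::-1][:,90:])
E
```

```text
clock: 3.9
eef_pos: [0.4863, 0.1239, 0.2431]
eef_rot: [3.141, -0.006, -0.122]
ft_force: [-0.2, 0.6, -0.4]
gripper_width: 0.0002
grip_force: 0.0
[210.98102713 185.17719506]
[264.30915752 184.23981007]
[238.62007324 127.84488009]
```

View pics/w2.png

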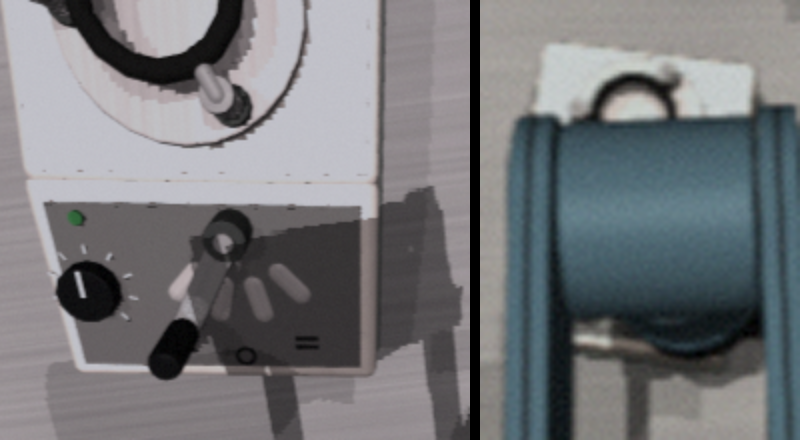

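The lever grip now points to the arrow-on-line notch: grip top at wrist pixel about (209,182), against (211,185) predicted for the press notch. Next the flask.

Run:
```python
from h import *
p=np.load("w1.npy"); print(ray(p,(576,196),.126)); S=lambda u,v:(230+(u-1.5)/4,130+(v-1.5)/4)
print(tri(S(134,50),(576,196),PT=p))
need([.456,-.095,.235],-.12)
```

```text
[ 0.45955314 -0.09475226  0.126     ]
[ 0.45869255 -0.09517887  0.12619457]
shift [-0.0063  0.5576  0.0122] turn [-0.0012 -0.0023 -0.0055] rows>= 6.0
```

```bash
python3 -m crank '1 0 0.1 0 0 0 0;1 0 0.2 0 0 0 0;1 0 0.3 0 0 0 0;1 0 0.4 0 0 0 0;1 0 0.5 0 0 0 0;1 -0.003 0.557 0.01 0 0 0;1 -0.003 0.557 0.01 0 0 0;1 -0.003 0.557 0.01 0 0 0'
python3 - <<'E'
from h import *
s=sensors.read_state(); im=optics.camera("wrist"); w=wristP(s); np.save("w3.npy",w)
print(proj(w,[.457,-.095,.126]))
g=im.astype(int); m=((g.min(2)>140)&(g.max(2)-g.min(2)<25)).astype(np.uint8)
n,l,st,c=cv2.connectedComponentsWithStats(m)
for i in range(1,n):
    if 60<st[i,4]<4000: print(st[i],c[i].round(1),ray(w,c[i],.126).round(4))
cv2.imwrite("pics/w3.png",im[:,:,::-1])
E
```

```text
clock: 4.67
eef_pos: [0.4575, -0.0946, 0.234]
eef_rot: [-3.14, 0.003, -0.123]
ft_force: [-0.4, 0.4, -0.2]
gripper_width: 0.0856
grip_force: 0.0
[313.96951831 201.05869127]
[235   0  31   6 130] [249.8   1.9] [ 0.6043 -0.0686  0.126 ]
[  3 130  27  19 203] [ 15.9 138.8] [0.535  0.1276 0.126 ]
[  0 138  15  21 142] [  6.  149.2] [0.5283 0.1385 0.126 ]
[ 147  141   93   30 1414] [204.9 155.7] [ 0.5044 -0.0145  0.126 ]
[370 148  13  11  85] [374.9 152.6] [ 0.4906 -0.1471  0.126 ]
[ 99 158  65  23 282] [140.9 170.1] [0.4994 0.0386 0.126 ]
[ 251  204   57   57 2003] [279.6 231.2] [ 0.4341 -0.0629  0.126 ]
[423 215  39  21 308] [446.7 222.9] [ 0.4244 -0.2031  0.126 ]
[445 237  10  13  64] [449.8 241.6] [ 0.4069 -0.2058  0.126 ]
[ 149  251   61   57 1007] [170.9 271.5] [0.4078 0.038  0.126 ]
[391 268  15  16 121] [398.  277.2] [ 0.3778 -0.1604  0.126 ]
[480 386  31  14 304] [494.4 394. ] [ 0.2318 -0.2516  0.126 ]
[623 390  17  10 104] [632.4 394.7] [ 0.2139 -0.3904  0.126 ]
```

View pics/w3.png

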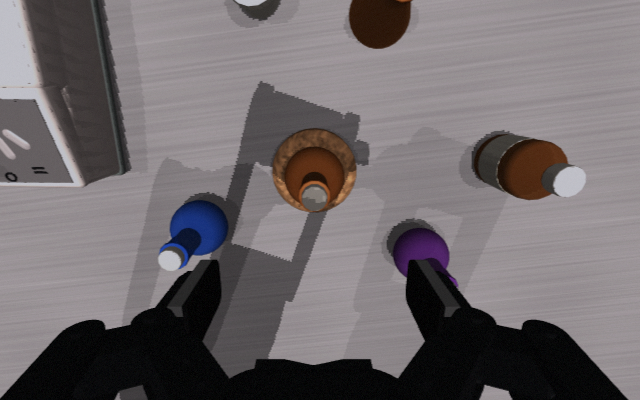

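The wrist view shows the amber ball in the cork ring between the open fingers, stopper at (314,198). The blue flask (170,260) and the purple one are clear of the descent.

```bash
python3 -m crank '1 0.001 0 0.08 0 0 0;1 0.001 0 0.16 0 0 0;1 0.001 0 0.24 0 0 0;1 0.001 0 0.31 0 0 0;1 0.001 0 0.36 0 0 0;1 0.001 0 0.39 0 0 0;1 0.001 0 0.39 0 0 0;1 0.001 0 0.39 0 0 0' && python3 -m crank '0 0 0 0 0 0 0;0 0 0 0 0 0 0;0 0 0 0 0 0 0;0 0 0 0 0 0 0;0 0 0 0 0 0 0;0 0 0 0 0 0 0;0 0 0 0 0 0 0;0 0 0 0 0 0 0'
```

```text
clock: 5.38
eef_pos: [0.4581, -0.0925, 0.079]
eef_rot: [-3.141, 0.002, -0.118]
ft_force: [-0.1, 0.0, 0.1]
gripper_width: 0.0857
grip_force: 0.0
clock: 6.05
eef_pos: [0.4588, -0.0948, 0.0802]
eef_rot: [3.141, -0.001, -0.12]
ft_force: [-1.2, -1.0, 5.2]
gripper_width: 0.0248
grip_force: 58.9
```

```bash
python3 -m crank '0 0 0 -0.03 0 0 0;0 0 0 -0.09 0 0 0;0 0 0 -0.17 0 0 0;0 0 0 -0.25 0 0 0;0 0 0 -0.33 0 0 0;0 0 0 -0.4 0 0 0;0 0 0 -0.43 0 0 0;0 0 0 -0.43 0 0 0'; python3 -c "
from h import *
need([.58,.09,.25],-.12);need([.639,.178,.25],-.12)"
```

```text
clock: 6.72
eef_pos: [0.4599, -0.0947, 0.2546]
eef_rot: [3.14, -0.006, -0.12]
ft_force: [0.1, -0.9, -1.0]
gripper_width: 0.0244
grip_force: 59.0
shift [ 0.2427 -0.4944  0.0122] turn [ 0.0029 -0.0116 -0.0004] rows>= 6.0
shift [ 0.3628 -0.7305  0.0125] turn [ 0.0029 -0.0116 -0.0004] rows>= 8.0
```

```bash
python3 -m crank '0 0.02 -0.05 0 0 0 0;0 0.06 -0.14 0 0 0 0;0 0.1 -0.23 0 0 0 0;0 0.14 -0.32 0 0 0 0;0 0.17 -0.41 0 0 0 0;0 0.19 -0.47 0 0 0 0;0 0.19 -0.47 0 0 0 0;0 0.19 -0.47 0 0 0 0'
python3 - <<'E'
from h import *
import time
s=sensors.read_state(); im=optics.camera("wrist"); w=wristP(s); np.save("w4.npy",w); print(s['eef_pos'],s['eef_rot'])
print(proj(w,[.638,.178,.151]))
t=optics.camera("top"); sc=optics.camera("scene"); cv2.imwrite("pics/top4.png",t[:,:,::-1]); cv2.imwrite("pics/sc4.png",sc[:,:,::-1])
cv2.imwrite("pics/w4.png",im[:,:,::-1])
o=np.zeros((560,800,3),np.uint8); o[:400,:640]=im; 
b=sc[100:180+20,280:440]; o[400:,:256]=cv2.resize(b,(256,160)); 
cv2.imwrite("pics/o4.png",o[:,:,::-1])
E
```

```text
clock: 7.38
eef_pos: [0.5555, 0.0847, 0.249]
eef_rot: [3.141, 0.004, -0.117]
ft_force: [-0.2, 0.1, -1.6]
gripper_width: 0.0247
grip_force: 59.3
[0.55553618 0.08472332 0.24903939] [ 3.1413097   0.00421838 -0.11736649]
[171.63898599 110.43504043]
```

View pics/o4.png

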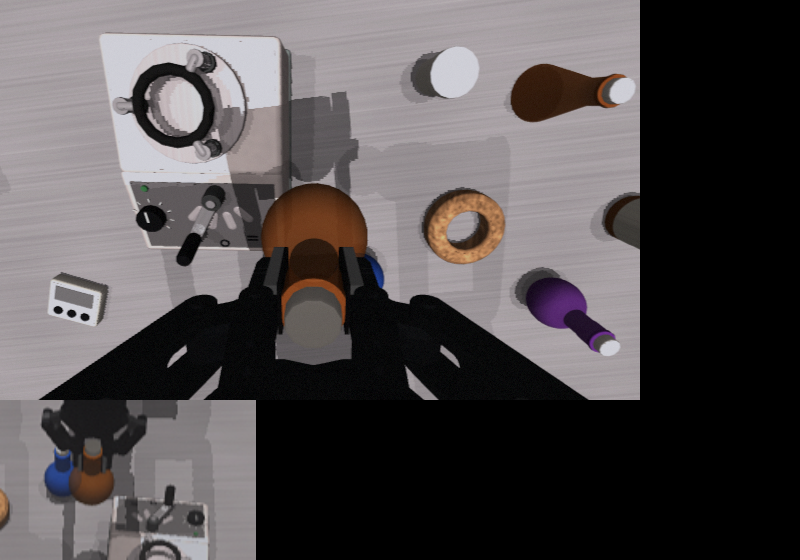

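Wrist view: ring cradle centred at about (174,105), ball held between the fingers (centre column 314, top edge row 184), lever still in press. I'll fit both.

Run:
```python
from h import *
w=np.load("w4.npy"); im=cv2.imread("pics/w4.png"); s=sensors.read_state()
g=im.max(2); m=np.zeros_like(g); m[55:155,122:226]=(g[55:155,122:226]<60)*255
cs,_=cv2.findContours(m,cv2.RETR_EXTERNAL,cv2.CHAIN_APPROX_NONE); c=max(cs,key=cv2.contourArea)
k=cv2.morphologyEx(m,cv2.MORPH_CLOSE,np.ones((3,3)));ys,xs=np.nonzero(m)
(cx,cy),r=cv2.minEnclosingCircle(c); print("ring enc",cx,cy,r,"mean",xs.mean(),ys.mean()); e=cv2.fitEllipse(c); print(e)
for z in(.151,.147): print(ray(w,e[0],z).round(4))
S=lambda u,v:(230+(u-1.5)/4,130+(v-1.5)/4);T=lambda u,v:(235+(u-1.5)/4,155+(v-1.5)/4)
print(tri(S(600,276),e[0],PT=w).round(4), tri(e[0],T(153,96),PS=w).round(4))
# ball: predicted silhouette for ball centred 36 mm below TCP on tool z
q=R.from_euler('xyz',s['eef_rot']).as_matrix()
T_=optics.camera_model("wrist"); Tc=np.linalg.inv(T_["T_tool_cam"]); K=T_["mtx"]
for dx in(-.003,0,.003):
    C=(Tc@[dx,0,.036,1])[:3]; d=np.linalg.norm(C); a=np.arcsin(.032/d); th=np.arctan2(C[1],C[2]); 
    print(dx,"top row",K[1,2]+K[1,1]*np.tan(th-a),"half width",K[0,0]*np.tan(np.arcsin(.032/np.hypot(C[0],C[2])) ),"col",K[0,2]+K[0,0]*C[0]/C[2],"row c",K[1,2]+K[1,1]*C[1]/C[2])
h=cv2.cvtColor(im,cv2.COLOR_BGR2HSV); o=(h[:,:,0]>5)&(h[:,:,0]<18)&(h[:,:,1]>120); o[:, :240]=0;o[:,390:]=0
ys,xs=np.nonzero(o); print("ball",xs.min(),xs.max(),ys.min())
```

```text
ring enc 172.31277465820312 105.73348236083984 44.62473678588867 mean 175.85638297872342 103.86099290780142
((172.75111389160156, 104.90338897705078), (77.02616119384766, 87.48658752441406), 135.23281860351562)
[0.6416 0.1763 0.151 ]
[0.6418 0.1779 0.147 ]
[0.6416 0.1772 0.1492] [0.6397 0.1792 0.14  ]
-0.003 top row 187.6862494647252 half width 53.40125648603845 col 313.3534461654383 row c 240.41243665109124
0 top row 182.83975766551833 half width 53.655289671572305 col 313.3620218305688 row c 235.85290988055164
0.003 top row 177.93530579742173 half width 53.911784914745645 col 313.3706772213089 row c 231.25099443861126
ball 243 388 184
```

```bash
python3 -c "
from h import *
need([.641,.177,.249],-.12);need([.641,.177,.235],-.12)"
```

```text
shift [ 0.1836 -0.2603  0.0031] turn [ 0.001   0.0043 -0.002 ] rows>= 4.0
shift [ 0.1837 -0.2603  0.0381] turn [ 0.001   0.0043 -0.002 ] rows>= 4.0
```

```bash
python3 -m crank '0 0.03 -0.04 0 0 0 0;0 0.08 -0.11 0 0 0 0;0 0.13 -0.18 0 0 0 0;0 0.17 -0.24 0 0 0 0;0 0.184 -0.26 0 0 0 0;0 0.184 -0.26 0.02 0 0 0;0 0.184 -0.26 0.035 0 0 0;0 0.184 -0.26 0.035 0 0 0' && python3 -m crank '0 0 0 0 0 0 0;0 0 0 0 0 0 0;0 0 0 0 0 0 0'
python3 - <<'E'
from h import *
s=sensors.read_state(); print(s['eef_pos'],s['ft_force']); im=optics.camera("wrist"); w=wristP(s); np.save("w5.npy",w)
sc=optics.camera("scene"); print(proj(P["scene"],[.641,.177,.16]))
o=np.zeros((560,800,3),np.uint8); o[:300,:400]=im[100:400,100:500]; o[:300,400:]=cv2.resize(sc[120:240,310:470],(400,300),interpolation=cv2.INTER_CUBIC)
cv2.imwrite("pics/o5.png",o[:300,:,::-1]);need([.641,.177,.208],-.12)
E
```

```text
clock: 8.2
eef_pos: [0.6401, 0.176, 0.2351]
eef_rot: [3.14, 0.004, -0.122]
ft_force: [-0.3, 0.2, -3.2]
gripper_width: 0.0244
grip_force: 59.4
clock: 8.45
eef_pos: [0.6417, 0.177, 0.2383]
eef_rot: [-3.141, -0.001, -0.121]
ft_force: [0.6, 0.7, -2.1]
gripper_width: 0.0244
grip_force: 59.4
[0.64173698 0.1769628  0.23826983] [ 0.55056478  0.67830814 -2.12440632]
[379.96170677 195.96727077]
shift [-0.0022  0.0011  0.0757] turn [-0.0004 -0.0018 -0.0016] rows>= 1.0
```

View pics/o5.png

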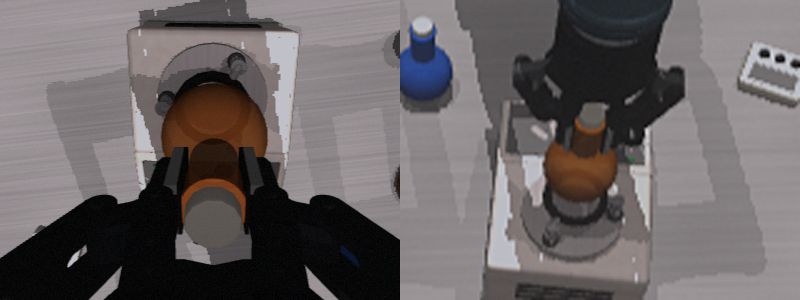

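The ball hangs centred over the ring in both views, so I lower it in small steps and watch the force.

```bash
python3 -m crank '0 -0.002 0 0.02 0 0 0;0 -0.002 0 0.04 0 0 0;0 -0.002 0 0.06 0 0 0;0 -0.002 0 0.065 0 0 0;0 -0.002 0 0.065 0 0 0;0 -0.002 0 0.065 0 0 0;0 -0.002 0 0.065 0 0 0' && python3 -m crank '0 0 0 0.004 0 0 0;0 0 0 0.008 0 0 0;0 0 0 0.012 0 0 0;0 0 0 0.012 0 0 0;0 0 0 0.012 0 0 0;0 0 0 0.012 0 0 0' && python3 -m crank '0 0 0 0.003 0 0 0;0 0 0 0.006 0 0 0;0 0 0 0.009 0 0 0;0 0 0 0.009 0 0 0;0 0 0 0.009 0 0 0;0 0 0 0.009 0 0 0'
```

```text
clock: 9.13
eef_pos: [0.6412, 0.1779, 0.2116]
eef_rot: [3.142, -0.0, -0.12]
ft_force: [-0.4, -0.8, -1.8]
gripper_width: 0.0251
grip_force: 59.6
clock: 9.63
eef_pos: [0.6413, 0.178, 0.2074]
eef_rot: [-3.141, -0.001, -0.12]
ft_force: [-1.2, 1.2, 3.2]
gripper_width: 0.0247
grip_force: 59.8
clock: 10.13
eef_pos: [0.6413, 0.178, 0.2036]
eef_rot: [-3.141, -0.001, -0.12]
ft_force: [-0.8, 0.9, 6.7]
gripper_width: 0.0247
grip_force: 60.0
```

```bash
python3 -m crank '0 0 0 0.005 0 0 0;0 0 0 0.01 0 0 0;0 0 0 0.014 0 0 0;0 0 0 0.014 0 0 0;0 0 0 0.014 0 0 0;0 0 0 0.014 0 0 0;0 0 0 0.014 0 0 0;0 0 0 0.014 0 0 0'
python3 - <<'E'
from h import *
F=[]
for i in range(4):
    im=optics.camera("scene"); s=sensors.read_state(); F.append(np.r_[s['eef_pos'],s['ft_force']])
print(np.mean(F,0).round(4),np.std(F,0).round(4))
E
```

```text
clock: 10.8
eef_pos: [0.6414, 0.178, 0.1988]
eef_rot: [-3.141, -0.002, -0.12]
ft_force: [-2.7, 1.4, 9.3]
gripper_width: 0.0248
grip_force: 60.5
[ 0.6414  0.178   0.1988 -2.0393  0.8346  8.4963] [0.     0.     0.     0.1954 0.5402 0.3262]
```

Run:
```python
from h import *
im=optics.camera("wrist"); sc=optics.camera("scene")
o=np.zeros((400,800,3),np.uint8); o[:,:400]=im[0:400,100:500]; o[:300,400:]=cv2.resize(sc[120:240,310:470],(400,300),interpolation=cv2.INTER_CUBIC)
cv2.imwrite("pics/o6.png",o[:,:,::-1])
```

```text
(no output)
```

View pics/o6.png

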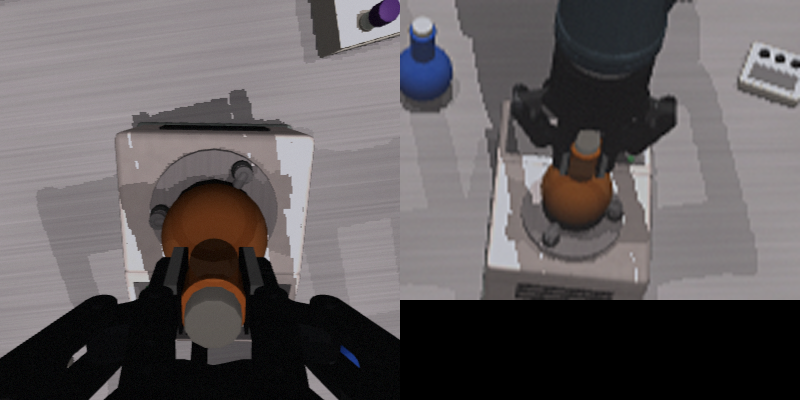

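The flask sits upright in the ring at about (214,235) in the wrist half, pressed roughly 10 mm down, and the gripper is clear of the mixer. I'm handing the job in.

```bash
python3 -c "
from station import job
print(job.close_job())"
```

```text
the job is handed in; nothing more can be done
None
```

I've handed the job in, with no verdict shown: the lever is in the press notch, and the gripper is holding the amber round flask upright in the cradle, pressed about 10 mm down with roughly 10 N.

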